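# Dispense one spacer disc and push it aside to the green pad

## Robot

A 7-joint arm with a two-finger parallel gripper is mounted at the origin on the work surface. World frame = base frame: x ahead of the robot, y to its left, z up, the work surface at z = 0. Lengths are in m, angles in rad, forces in N, time in s.
With the tool pointing down it reaches from about 0.4 to 0.85 m from the base axis. Payload 4.5 kg.
Tool frame: the origin (TCP) lies between the finger pads; the fingertips stand 11 mm ahead of it and the grasp point (between the pads) lies 8 mm behind it (r.tip_reach is the distance from the TCP to the fingertips, in m); x points along the fingers, y is the direction in which the jaws open and shut, and the axes are right-handed (so a half turn about x gives the same grasp; the last joint's range is limited). The gripper opens to 88 mm and grips with 3 to 60 N. Pads are 18 mm wide; open, the fingers measure 123 mm over their backs; the gripper's body (75 mm by 187 mm) begins 45 mm behind the grasp point.
Start: joints at [-1.295, 0.689, -0.195, 1.565, 0.157, 0.902, -0.215], TCP at [0.15, 0.607, 0.25] pointing down, gripper open.
Joint ranges: [-3.01, 3.01], [-0.46, 2.08], [-1.47, 1.51], [0.13, 2.56], [-1, 4.14], [0.04, 2.09], [-2.66, 2.66]. Speed limits (rad/s): [2.57, 2.57, 3.14, 3.14, 3.14, 3.14, 3.14].

## Interface

Orientations are given as a unit quaternion [x, y, z, w].
In Python, from plant import r gives the robot as it stands.
- The arm moves only by the tool drive_tool, never from a script. Its argument "deltas" is a list of rows, each a list of 3 entries, a list of its own where there are three numbers: the turn, a rotation vector about the tool's x, y, z in degrees, then the shift along the tool's x, y, z in cm, then the finger opening in cm, from 0 to 8.81. A call has 1 to 12 rows; each row shifts and turns the commanded pose from where the row before left it, along the tool's axes as they then stand; what a row does not reach is not made up. A row lasts 1/12 s, in which the tool goes at most 41.7 mm and 7.16 degrees, less where a joint would pass 70% of its speed; a pose out of reach is approached as far as the arm can. A call is refused whole if a number of a shift passes 4.17 or a number of a turn 7.16, either way. A call with a gripper value outside its range is refused whole. The fingers move at their own pace and stop on an object; "force" is the grip in N (left out, the last holds). Time passes only in rows, so rows that do not move let the fingers close. It gives the time, the measured TCP pose, the force and the opening at its end, in the units of the state.
- r.get_state(): the state, without advancing time (a new reading comes with each control period).
- r.snapshot(name): name is "side" or "top" or "wrist"; returns a dict with "color" (384x512x3 uint8, red, green, blue), "fov_y" (degrees; the focal length in pixels is half the picture's height over the tangent of half this angle, whatever the lens; pixels are square), "cx", "cy" (the principal point, pixels), "extrinsics" (4x4, takes a point from world to camera coordinates); the wrist camera has in their place "tool_from_camera" (4x4, takes a point from camera to tool coordinates, whose origin is the TCP and whose axes are the tool frame's). Camera axes: x right, y up, looking along -z (the intrinsics and any distortion apply to the point x, -y, -z); pixel columns grow to the right and rows downward; lengths in m; the calibration is good to about 2 mm. The wrist camera is an equidistant fisheye: a pixel r from the principal point sees the ray r / f radians off the axis. A picture is of the moment at which its call begins: read the wrist's pose just before it. There is no depth.
- r.finish_job(): hands the job in, once; it reports no verdict.
The state is a dict: "clock": time; "q": joint angles; "qd": joint speeds; "joint_torque": joint torques, N m; "tool_pos": TCP position; "eef_rot": TCP orientation; "contact_force": force on the tool from outside, world axes, zero at the start; "moment": the same for the moment, N m; "opening": opening from 0.0 (shut) to 1.0 (fully open).
Only numpy, scipy, OpenCV 4.12 (cv2) and the standard library are available. Lean on these libraries where they do the work, as an engineer would, in place of code of your own. Each camera call takes 0.05 s, during which the arm holds its last target. There are 200 camera calls.

## Task

Press the red plunger of the disc feeder all the way down once and let it come back up, so that a single aluminium spacer disc comes out of the gate. Then push that disc along the bench with the fingertips until it lies wholly on the round green pad; do not pick it up, leave the other discs in the feeder, and do not disturb the other objects on the bench.

Things in the scene. Friction and masses are not known exactly. Their poses are not given: they have to be found in the camera images.
- feeder: Fixed disc feeder. Origin on the bench at the vertical axis of its clear magazine (50 mm in x, 62 in y, 49 high, blue cap; stack of three discs); z up, +x is the way discs come out, through a gate 17 mm high in front. Behind (x -25 to -105 mm): white housing, 54 mm wide, 40 high, red plunger on top. It has no floor: the discs lie and slide on the bench itself.
- plunger_top (a point): Centre of the flat top of the red plunger knob (36 mm diameter, 12 mm thick), 58 mm behind the feeder's axis (x = -58 mm, y = 0), 90 mm above the bench when up and 60 mm when fully down.
- plunger (a joint): Travel of the plunger, 0 up, 0.030 m fully down. Spring returned: the spring takes 4 N at the start and 7 N at the bottom, the discs' friction adds up to about 4 N on the way. It drives the ejecting blade inside, which moves 70 mm.
- disc0_center (a point): Centre (7 mm up) of the lowest disc, the one a press ejects: solid aluminium, 40 mm diameter, 14 mm thick, lying flat, about 47 g. A full press slides it straight out to about x = 68 mm, y = 0 in the feeder's frame, where it stays on the bench. As the plunger rises the next disc drops into its place; every further press would eject another.
- disc1_center (a point): Centre of the second disc from below, same kind; must stay in the feeder.
- disc2_center (a point): Centre of the third (top) disc, same kind; must stay in the feeder.
- green_pad: Round green pad, 90 mm diameter, flush with the bench (nothing to climb), where the disc must go. Origin at its centre. It lies 120 to 160 mm to one side of the feeder's axis and 50 to 100 mm ahead of it; left or right varies.
- grey_pad: Round dark grey pad, same size, on the other side of the feeder; the rock core stands on it. Origin at its centre.
- core: Reddish rock core standing upright on the grey pad, 38 mm diameter, 50 mm high, loose. Origin at the centre of its underside. Leave alone.
- bottle: Clear bottle with a blue cap, 56 mm diameter, 130 mm high, standing loose beside the feeder's housing. Origin at the centre of its underside. Leave alone.
- fitting: Brass pipe fitting standing on its 28 mm wide foot, 34 mm high, loose, beside the feeder's housing. Origin at the centre of its underside. Leave alone.
- screwdriver: Red-handled screwdriver lying on the bench beyond the feeder, 160 mm long along its x axis, loose. Leave alone.
There are look-alikes about, which are no part of the job. Leave any pink, turquoise or yellow look-alike of the feeder alone.

How it is judged:
By the outcome, as a careful person would: the job done as asked, in the order asked, and still so for the second after the job is handed in, with the robot touching nothing.
It also fails if it takes over 48 s, if anything falls off the work surface, if the arm or the gripper's body presses on something with over 40 N, if the wrist force passes 120 N, or if a joint passes its speed limit or range.

## Working session

There is one attempt and no reset: what is moved stays moved. The work goes in short steps, Python scripts to look and compute and a tool call to move; the robot and the scene stay as the last step left them, time stands still between calls to the robot, and variables do not carry over. Pictures are saved under pics/ and viewed, about 8 in all and at most 12, crops included, and the job is handed in when it is done.

Besides the shell and the picture viewer there is one more tool, called after ">>>" in YAML: its name, and indented under it one key for each argument. drive_tool: Moves the arm, as the interface text tells. Its arguments: {"type":"object","properties":{"deltas":{"type":"array","items":{"type":"array"}},"force":{"type":"number"}},"required":["deltas"]}

```bash
mkdir -p pics
cat > h.py <<'E'
import numpy as np, cv2
from plant import r
def snap(n,f):
    s=r.get_state(); d=r.snapshot(n); cv2.imwrite('pics/'+f,d['color'][:,:,::-1]); 
    np.save('pics/'+f+'.npy',{**{k:v for k,v in d.items() if k!='color'},'state':s},allow_pickle=True); return d
def ray(d,u,v):
    f=192/np.tan(np.radians(d['fov_y']/2)); E=np.array(d['extrinsics']); R,t=E[:3,:3],E[:3,3]
    c=np.array([(u-d['cx'])/f,-(v-d['cy'])/f,-1]); return -R.T@t, R.T@c
def at(d,u,v,z):
    o,w=ray(d,u,v); return o+w*(z-o[2])/w[2]
def pix(d,p):
    f=192/np.tan(np.radians(d['fov_y']/2)); c=np.array(d['extrinsics'])@np.r_[p,1]
    return d['cx']+f*c[0]/-c[2], d['cy']+f*c[1]/c[2]
def load(f): return np.load('pics/'+f+'.npy',allow_pickle=True).item()
E
python3 - <<'E'
from h import *
a=snap('top','top0.png'); b=snap('side','side0.png')
for d in (a,b): print({k:v for k,v in d.items() if k!='color'})
cv2.imwrite('pics/both.png',cv2.resize(np.hstack([a['color'],b['color']])[:,:,::-1],None,fx=.78,fy=.78))
cv2.imwrite('pics/top0b.png',cv2.resize(a['color'][:,:,::-1],(800,600)))
cv2.imwrite('pics/side0b.png',cv2.resize(b['color'][:,:,::-1],(800,600)))
print(r.get_state(), r.tip_reach)
E
```

```text
{'fov_y': 46.74070021288988, 'cx': 252.73393633752397, 'cy': 190.30928890085738, 'extrinsics': array([[ 0.02648294, -0.99912319,  0.03242705, -0.0896216 ],
       [ 0.98650177,  0.0313646 ,  0.16071877, -0.53033676],
       [-0.16159491,  0.02773303,  0.98646742, -0.9037124 ],
       [ 0.        ,  0.        ,  0.        ,  1.        ]])}
{'fov_y': 44.72128640089659, 'cx': 262.22713034296237, 'cy': 186.6044318911386, 'extrinsics': array([[-0.9798453 , -0.19972657, -0.00353271,  0.53694959],
       [ 0.14770764, -0.73632328,  0.6603109 , -0.1796476 ],
       [-0.13448285,  0.64648072,  0.75098405, -0.88405789],
       [ 0.        ,  0.        ,  0.        ,  1.        ]])}
{'clock': 0.1, 'q': array([-1.29516074,  0.68990065, -0.19448624,  1.56622875,  0.15729853,
        0.90249583, -0.21510699]), 'qd': array([-0.0005986 , -0.00151701,  0.00038536, -0.00319311, -0.0010805 ,
        0.00052687,  0.00024946]), 'joint_torque': array([-2.75521495e-03, -5.28504503e+01, -1.27139881e+00, -1.53838384e+01,
       -5.26214240e-02,  2.03775744e-03,  3.89441345e-05]), 'tool_pos': array([0.14960622, 0.60626977, 0.24899203]), 'eef_rot': array([ 0.08469818,  0.70196623, -0.08586023,  0.70192425]), 'contact_force': array([-0.52148099, -0.23393249,  0.5601051 ]), 'moment': array([-0.03190945,  0.01852308,  0.00566717]), 'opening': 1.0016063987383994} 0.011
```

View pics/top0b.png

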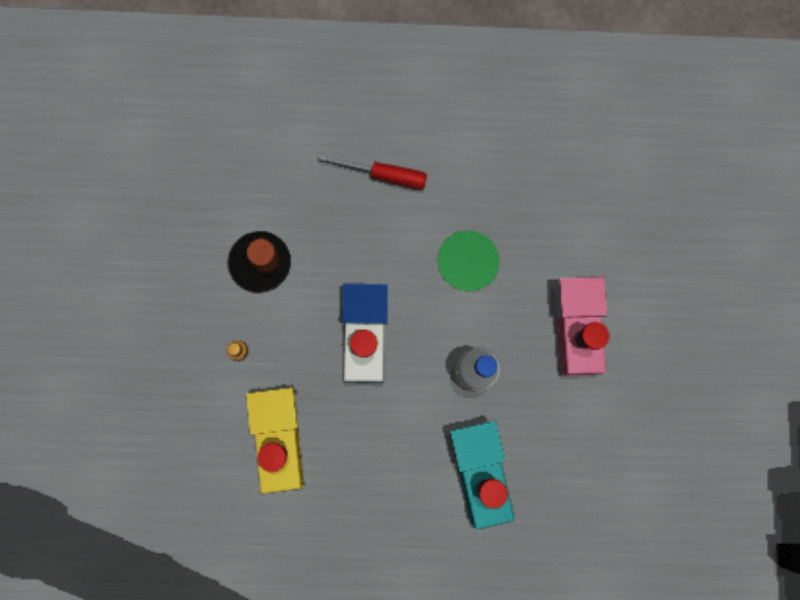

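View pics/side0b.png

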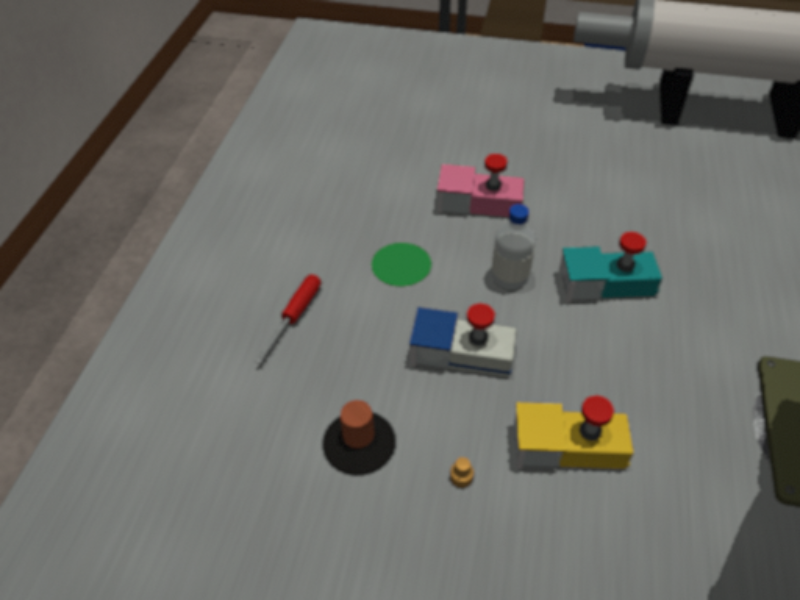

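Top view: the real feeder (white with blue cap) has its cap corners at (342,284), (388,285), (388,323), (343,323), its plunger at (363,343) and its housing rear at (345,382)–(383,381). The green pad is at (468,261), the core at (260,252), the bottle cap at (486,366) and the fitting at (237,351). Side view: plunger at (481,316), pad at (402,264).

Run:
```python
from h import *
from scipy.spatial.transform import Rotation as R
a=load('top0.png');b=load('side0.png')
S=lambda u,v:((u+.5)/1.5625-.5,(v+.5)/1.5625-.5)
P=lambda d,u,v,z:at(d,*S(u,v),z)
for n,u,v,z in [('c1',342,284,.049),('c2',388,285,.049),('c3',388,323,.049),('c4',343,323,.049),('h1',345,382,.04),('h2',383,381,.04),('plg',363,343,.09),('pad',468.5,261,0),('grey',259.5,262,0),('coretop',260.5,252,.05),('bcap',486,366,.13),('fit',237,350,.034),('sdh',427,181,.012),('sdt',319,159,.005)]:
    print(n,P(a,u,v,z).round(4))
print('side plg',P(b,481,315,.09).round(4),'pad',P(b,402,264,0).round(4))
c=[P(a,*x,.049)[:2] for x in [(342,284),(388,285),(388,323),(343,323)]]
m=np.mean(c,0);pl=P(a,363,343,.09)[:2];h=(P(a,345,382,.04)+P(a,383,381,.04))[:2]/2
print('mag',m,'h',h,'yaw h->m',np.degrees(np.arctan2(*(m-h)[::-1])),'dist',np.linalg.norm(m-h),np.linalg.norm(m-pl))
s=r.get_state();print(R.from_quat(s['eef_rot']).as_matrix().round(3))
```

```text
c1 [ 0.5484 -0.0012  0.049 ]
c2 [ 0.5491 -0.0638  0.049 ]
c3 [ 0.497  -0.0652  0.049 ]
c4 [ 0.4951 -0.0046  0.049 ]
h1 [ 0.4166 -0.0099  0.04  ]
h2 [ 0.4194 -0.0609  0.04  ]
plg [ 0.465  -0.0331  0.09  ]
pad [ 0.5971 -0.1801  0.    ]
grey [0.5855 0.1204 0.    ]
coretop [0.589  0.1113 0.05  ]
bcap [ 0.4373 -0.1854  0.13  ]
fit [0.4558 0.1378 0.034 ]
sdh [ 0.7114 -0.1168  0.012 ]
sdt [0.7414 0.0419 0.005 ]
side plg [ 0.4647 -0.0313  0.09  ] pad [ 0.5969 -0.1803  0.    ]
mag [ 0.52240712 -0.03370346] h [ 0.41798755 -0.03542094] yaw h->m 0.9423089423992796 dist 0.1044337008822537 0.057438020132932074
[[-0.     0.239  0.971]
 [-0.002  0.971 -0.239]
 [-1.    -0.002  0.   ]]
```

>>> drive_tool:
  deltas:
    - [[6.92,0,0],[0,0,0],0]
    - [[6.92,0,0],[0,0,0],0]
    - [[6.92,0,0],[0,0,0],0]
    - [[6.92,0,0],[0,0,0],0]
    - [[6.92,0,0],[0,0,0],0]
    - [[6.92,0,0],[0,0,0],0]
    - [[6.92,0,0],[0,0,0],0]
    - [[6.92,0,0],[0,0,0],0]
    - [[6.92,0,0],[0,0,0],0]
    - [[6.92,0,0],[0,0,0],0]
    - [[6.92,0,0],[0,0,0],0]
  force: 10

```text
clock: 1.02
tool_pos: [0.1494, 0.6065, 0.2493]
eef_rot: [-0.501, -0.499, 0.502, -0.499]
contact_force: [0.9, 0.5, -1.4]
opening: 0.19
```

>>> drive_tool:
  deltas:
    - [[0,0,0],[0,1.58,3.2],0]
    - [[0,0,0],[0,1.58,3.2],0]
    - [[0,0,0],[0,1.58,3.2],0]
    - [[0,0,0],[0,1.58,3.2],0]
    - [[0,0,0],[0,1.58,3.2],0]
    - [[0,0,0],[0,1.58,3.2],0]
    - [[0,0,0],[0,1.58,3.2],0]
    - [[0,0,0],[0,1.58,3.2],0]
    - [[0,0,0],[0,1.58,3.2],0]
    - [[0,0,0],[0,1.58,3.2],0]

```text
clock: 1.85
tool_pos: [0.308, 0.2853, 0.2497]
eef_rot: [0.5, 0.5, -0.5, 0.5]
contact_force: [-0.1, -1.2, -0.0]
opening: 0.004
```

>>> drive_tool:
  deltas:
    - [[0,0,0],[0,1.58,3.2],0]
    - [[0,0,0],[0,1.58,3.2],0]
    - [[0,0,0],[0,1.58,3.2],0]
    - [[0,0,0],[0,1.58,3.2],0]
    - [[0,0,0],[0,1.58,3.2],0]
    - [[0,0,0],[0,1.58,3.2],0]
    - [[0,0,0],[0,1.58,3.2],0]
    - [[0,0,0],[0,1.58,3.2],0]
    - [[0,0,0],[0,1.58,3.2],0]
    - [[0,0,0],[0,1.58,3.2],0]
    - [[0,0,0],[0,0,0],0]

```text
clock: 2.77
tool_pos: [0.4687, -0.0407, 0.2499]
eef_rot: [-0.503, -0.495, 0.503, -0.499]
contact_force: [0.6, -0.2, -0.0]
opening: 0.004
```

>>> drive_tool:
  deltas:
    - [[0,0,0],[2.7,0,0],0]
    - [[0,0,0],[2.7,0,0],0]
    - [[0,0,0],[2.7,0,0],0]
    - [[0,0,0],[2.7,0,0],0]
    - [[0,0,0],[2.7,0,0],0]
    - [[0,0,0],[0,0,0],0]
    - [[0,0,0],[0,0,0],0]
    - [[0,0,0],[0,0,0],0]

```text
clock: 3.43
tool_pos: [0.4664, -0.033, 0.1156]
eef_rot: [0.5, 0.5, -0.5, 0.5]
contact_force: [0.3, 0.3, 0.4]
opening: 0.005
```

Run:
```python
from h import *
b=snap('side','side1.png');a=snap('top','top1.png')
c=b['color'][150:290,200:380];c=cv2.resize(c,None,fx=3.2,fy=3.2,interpolation=cv2.INTER_CUBIC)
cv2.imwrite('pics/s1.png',c[:,:,::-1])
print(r.get_state()['tool_pos'])
```

```text
[ 0.46687677 -0.03300396  0.11620983]
```

View pics/s1.png

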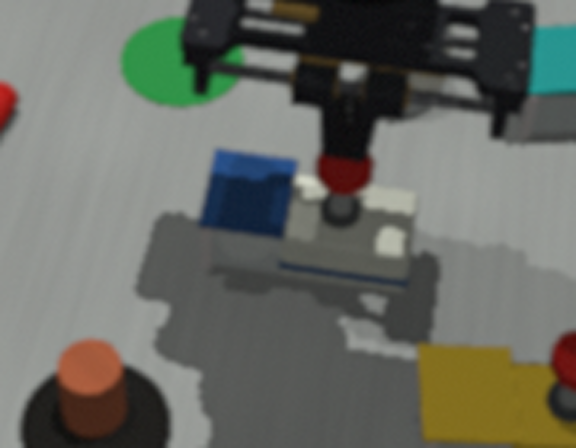

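The closed fingertips are centred over the knob, about 15 mm above it. Pressing slowly.

>>> drive_tool:
  deltas:
    - [[0,0,0],[0.7,0,0],0]
    - [[0,0,0],[0.5,0,0],0]
    - [[0,0,0],[0.3,0,0],0]
    - [[0,0,0],[0.3,0,0],0]
    - [[0,0,0],[0.3,0,0],0]
    - [[0,0,0],[0.3,0,0],0]
    - [[0,0,0],[0.3,0,0],0]
    - [[0,0,0],[0.3,0,0],0]
    - [[0,0,0],[0.3,0,0],0]
    - [[0,0,0],[0.3,0,0],0]
    - [[0,0,0],[0.3,0,0],0]
    - [[0,0,0],[0.3,0,0],0]

```text
clock: 4.53
tool_pos: [0.4664, -0.0329, 0.0732]
eef_rot: [0.5, 0.5, -0.499, 0.5]
contact_force: [-2.1, -0.6, 9.8]
opening: 0.006
```

>>> drive_tool:
  deltas:
    - [[0,0,0],[0.2,0,0],0]
    - [[0,0,0],[0.2,0,0],0]
    - [[0,0,0],[0,0,0],0]
    - [[0,0,0],[0,0,0],0]

```text
clock: 4.87
tool_pos: [0.4664, -0.0329, 0.0713]
eef_rot: [0.501, 0.499, -0.499, 0.501]
contact_force: [-4.0, 0.2, 34.0]
opening: 0.007
```

Bottomed out: 34 N at tip height 60 mm. Letting it rise.

>>> drive_tool:
  deltas:
    - [[0,0,0],[-0.4,0,0],0]
    - [[0,0,0],[-0.5,0,0],0]
    - [[0,0,0],[-0.5,0,0],0]
    - [[0,0,0],[-0.5,0,0],0]
    - [[0,0,0],[-0.6,0,0],0]
    - [[0,0,0],[-0.7,0,0],0]
    - [[0,0,0],[-1.5,0,0],0]
    - [[0,0,0],[-2.5,0,0],0]
    - [[0,0,0],[-3,0,0],2.4]
    - [[0,0,0],[-3,0,0],2.4]

```text
clock: 5.7
tool_pos: [0.465, -0.033, 0.2018]
eef_rot: [0.499, 0.501, -0.5, 0.5]
contact_force: [-0.6, -0.2, -0.2]
opening: 0.136
```

>>> drive_tool:
  deltas:
    - [[0,0,0],[0,3,-2.2],2.4]
    - [[0,0,0],[0,3,-2.2],2.4]
    - [[0,0,0],[0,3,-2.2],2.4]
    - [[0,0,0],[0,3.4,-2.2],2.4]
    - [[0,0,0],[0,0,0],2.4]
    - [[0,0,0],[0,0,0],2.4]
    - [[0,0,0],[0,0,0],2.4]
    - [[0,0,0],[0,0,0],2.4]

```text
clock: 6.37
tool_pos: [0.5884, 0.0537, 0.2006]
eef_rot: [-0.499, -0.5, 0.501, -0.499]
contact_force: [0.8, 0.8, -0.5]
opening: 0.274
```

Run:
```python
from h import *
b=snap('side','side2.png');a=snap('top','top2.png')
cs=[cv2.resize(x,None,fx=2.2,fy=2.2,interpolation=cv2.INTER_CUBIC) for x in (b['color'][130:300,190:370],a['color'][120:290,180:360])]
cv2.imwrite('pics/s2.png',np.hstack(cs)[:,:,::-1])
s=r.get_state();print(s['tool_pos'],s['opening'])
```

```text
[0.58879095 0.05379238 0.20079195] 0.2715600873183246
```

View pics/s2.png

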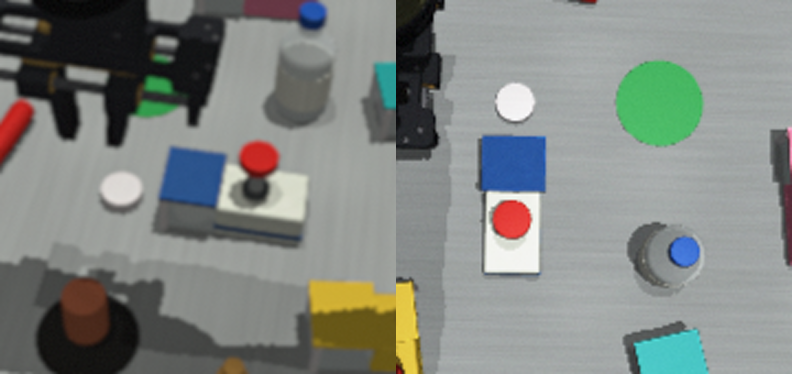

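One disc lies clear in front of the gate, at about (515,102) in the top crop. The plunger is back up, and the pad at (659,103) is clear.

Run:
```python
from h import *
a=load('top2.png');b=load('side2.png')
g=lambda u,v,ox,oy:((u+.5)/2.2-.5+ox,(v+.5)/2.2-.5+oy)
print('disc',at(a,*g(119,102,180,120),.014).round(4),at(b,*g(122,188,190,130),.014).round(4),'pad',at(a,*g(263.5,103.5,180,120),0).round(4))
```

```text
disc [ 0.5908 -0.0316  0.014 ] [ 0.5907 -0.032   0.014 ] pad [ 0.5973 -0.1798  0.    ]
```

>>> drive_tool:
  deltas:
    - [[0,0,0],[0,0.1,3],2.4]
    - [[0,0,0],[3.5,0,0],2.4]
    - [[0,0,0],[3.5,0,0],2.4]
    - [[0,0,0],[3.5,0,0],2.4]
    - [[0,0,0],[3.5,0,0],2.4]
    - [[0,0,0],[2,0,0],2.4]
    - [[0,0,0],[1.5,0,0],2.4]
    - [[0,0,0],[0.6,0,0],2.4]
    - [[0,0,0],[0.4,0,0],2.4]
    - [[0,0,0],[0,0,0],2.4]
    - [[0,0,0],[0,0,0],2.4]

```text
clock: 7.38
tool_pos: [0.5915, 0.0248, 0.0167]
eef_rot: [0.5, 0.5, -0.5, 0.5]
contact_force: [-0.1, 0.8, 0.1]
opening: 0.274
```

>>> drive_tool:
  deltas:
    - [[0,0,0],[0,0,0.7],2.4]
    - [[0,0,0],[0,0,0.7],2.4]
    - [[0,0,0],[0,0,0.7],2.4]
    - [[0,0,0],[0,0,0.7],2.4]
    - [[0,0,0],[0,0,0.4],2.4]
    - [[0,0,0],[0,0.02,0.6],2.4]
    - [[0,0,0],[0,0.02,0.6],2.4]
    - [[0,0,0],[0,0.02,0.6],2.4]
    - [[0,0,0],[0,0.02,0.6],2.4]
    - [[0,0,0],[0,0.02,0.6],2.4]
    - [[0,0,0],[0,0.02,0.6],2.4]
    - [[0,0,0],[0,0.02,0.6],2.4]

```text
clock: 8.38
tool_pos: [0.5923, -0.0495, 0.0157]
eef_rot: [0.5, 0.5, -0.5, 0.5]
contact_force: [-0.7, 0.9, 0.2]
opening: 0.273
```

>>> drive_tool:
  deltas:
    - [[0,0,0],[0,0.03,0.6],2.4]
    - [[0,0,0],[0,0.03,0.6],2.4]
    - [[0,0,0],[0,0.03,0.6],2.4]
    - [[0,0,0],[0,0.03,0.6],2.4]
    - [[0,0,0],[0,0.03,0.6],2.4]
    - [[0,0,0],[0,0.03,0.6],2.4]
    - [[0,0,0],[0,0.03,0.6],2.4]
    - [[0,0,0],[0,0.03,0.6],2.4]
    - [[0,0,0],[0,0.03,0.6],2.4]
    - [[0,0,0],[0,0.03,0.6],2.4]
    - [[0,0,0],[0,0.03,0.6],2.4]
    - [[0,0,0],[0,0.03,0.6],2.4]

```text
clock: 9.38
tool_pos: [0.596, -0.1215, 0.0157]
eef_rot: [0.5, 0.5, -0.5, 0.5]
contact_force: [-0.8, 0.6, 0.7]
opening: 0.272
```

>>> drive_tool:
  deltas:
    - [[0,0,0],[0,0.02,0.6],2.4]
    - [[0,0,0],[0,0.02,0.6],2.4]
    - [[0,0,0],[0,0.02,0.5],2.4]
    - [[0,0,0],[0,0.02,0.5],2.4]
    - [[0,0,0],[0,0,0.4],2.4]
    - [[0,0,0],[0,0,0.3],2.4]
    - [[0,0,0],[0,0,0.2],2.4]
    - [[0,0,0],[0,0,0.2],2.4]
    - [[0,0,0],[0,0,0.1],2.4]
    - [[0,0,0],[0,0,0],2.4]

```text
clock: 10.22
tool_pos: [0.5968, -0.1551, 0.0157]
eef_rot: [0.5, 0.5, -0.5, 0.5]
contact_force: [0.1, 0.3, 0.4]
opening: 0.274
```

>>> drive_tool:
  deltas:
    - [[0,0,0],[0,0,-0.6],2.4]
    - [[0,0,0],[0,0,-1],2.4]
    - [[0,0,0],[0,0,-1.4],2.4]
    - [[0,0,0],[-2,0,0],2.4]
    - [[0,0,0],[-3.5,0,0],2.4]
    - [[0,0,0],[-3.5,0,0],2.4]
    - [[0,0,0],[-3.5,0,0],2.4]
    - [[0,0,0],[-3.5,0,0],2.4]
    - [[0,0,0],[-3,0,0],2.4]
    - [[0,0,0],[0,0,0],2.4]

```text
clock: 11.05
tool_pos: [0.6005, -0.1234, 0.2119]
eef_rot: [0.502, 0.498, -0.497, 0.504]
contact_force: [1.2, -0.3, -0.4]
opening: 0.277
```

Run:
```python
from h import *
b=snap('side','side3.png');a=snap('top','top3.png')
cs=[cv2.resize(x,(396,297),interpolation=cv2.INTER_AREA) for x in (b['color'],a['color'])]
cv2.imwrite('pics/s3.png',np.hstack(cs)[:,:,::-1])
```

```text
(no output)
```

View pics/s3.png

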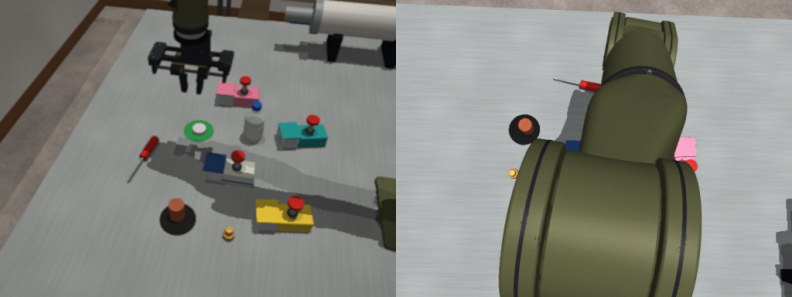

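The disc lies on the pad in the side view, at about (199,129). The arm blocks the top view, so I'll check the side crop closely.

Run:
```python
from h import *
b=snap('side','side4.png');c=b['color'].copy()[135:255,215:375]
cv2.imwrite('pics/s4.png',cv2.resize(c,None,fx=5,fy=5,interpolation=cv2.INTER_CUBIC)[:,:,::-1])
```

```text
(no output)
```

View pics/s4.png

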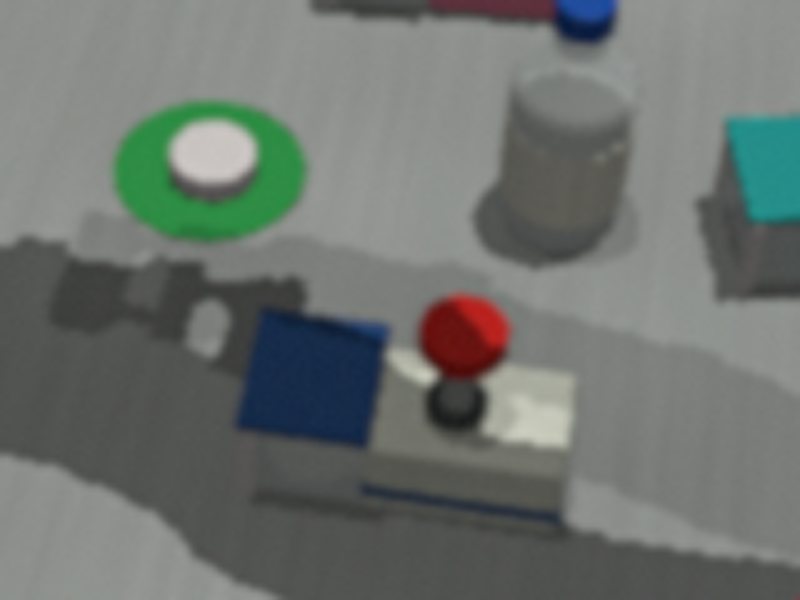

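The disc, with its top at (213,153), sits centred on the pad, whose centre is (210,170), with green all round it. The plunger is up, and the feeder and bottle haven't moved. The arm is clear and at rest.

Run:
```python
from h import *
b=load('side4.png');f=lambda u,v,z:at(b,(u+.5)/5-.5+215,(v+.5)/5-.5+135,z).round(4)
print(f(213,153,.014),f(210,170,0)); print(r.finish_job())
```

```text
[ 0.5961 -0.1784  0.014 ] [ 0.5981 -0.1806  0.    ]
the job is handed in; nothing more can be done
None
```

The job is done and handed in at about 11 s on the robot's clock. I pressed the plunger fully down once (34 N with the fingertips at 60 mm) and let it come back up. One disc came out, and I pushed it onto the green pad with the two fingertips, then backed off and lifted clear.

- **Disc position:** in the last side picture its centre is about 3 mm from the pad's centre, with green visible all round.
- **Feeder and nearby objects:** the plunger is up, and the feeder and bottle have not moved. The core, fitting and screwdriver looked undisturbed in the wider view before it; I judged these by eye and did not re-measure them.
- **Not checked:** the arm blocked the top camera at the end, so the final disc position comes from the side camera only. I did not look directly at the two discs left in the magazine, but only one disc was seen outside.

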